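Fit the long filter cartridge and lock it with the keeper

TASK

Slide the keeper on the filter head all the way back, take the long cartridge out of the wooden rack, and lower it into the filter head's pocket until its flange lies flush on the block; do not let go of it before it is down. Then slide the keeper fully home, so that its fork closes around the cartridge's neck. Leave the two short cartridges standing in the rack and the other things on the bench where they are.

Things in the scene. Friction and masses are not known exactly. Their poses are not given: they have to be found in the camera images.
- filter_head: fixed aluminium block 190 mm (its x) by 110 mm (its y) by 110 mm high, origin at the centre of its underside, z up. One round pocket in its top, 50 mm to the -x side of the centre; a sliding steel keeper between two guide rails (22 mm high, 14 mm wide, at y = +-41 mm, from x = -20 to +95 mm) on the +x side
- pocket (a point): centre of the pocket's mouth, in the plane of the block's top (110 mm above the bench); z up, x and y as the block's. The pocket is 35 mm in diameter and 94 mm deep with a 3 mm chamfer. A long cartridge is fully down when its flange lies on the block: its origin is then 90 mm below this point
- keeper (a joint): keeper travel in m along the block's +x: 0 = home (fork around the neck, over the flange and pocket), 0.065 = fully back (pocket free). Stays where left; 2 N friction. Fork plate 8 mm thick, 58 mm wide, underside 10.5 mm above the block's top (2.5 mm over a seated flange), slot 28 mm wide, open to -x; prong tips 20 mm past the pocket axis when home
- keeper_tab (a point): grip point on the keeper's upright black tab, moving with the keeper (axes as the block's). The tab is 30 mm long (x), 20 mm thick (y) and 44 mm tall; this point is on its centre line 18 mm below its top, 154.5 mm above the bench. When home it is 54 mm from the pocket's axis
- rack: fixed plywood rack block 215 mm (its x) by 85 mm (its y) by 60 mm high, origin at the centre of its underside. Three round holes 36 mm in diameter, 45 mm deep, in a row along its x at -65, 0 and +65 mm; each holds one cartridge, standing on the hole's floor 15 mm above the bench
- long_cartridge: the long round filter cartridge, upright (z up), origin at the centre of its foot. From the foot up: ribbed steel stem 32 mm diameter, 90 mm long; flange 44 mm diameter, 8 mm thick; neck 20 mm diameter, 18 mm long; black head 30 mm diameter, 26 mm tall, to grip (centre 129 mm above the origin). Total 142 mm, 0.18 kg. Stands 35 mm taller than the short ones, in any hole of the rack
- short_cartridge_a: a short round filter cartridge, upright (z up), origin at the centre of its foot. From the foot up: ribbed steel stem 32 mm diameter, 55 mm long; flange 44 mm diameter, 8 mm thick; neck 20 mm diameter, 18 mm long; black head 30 mm diameter, 26 mm tall, to grip (centre 94 mm above the origin). Total 107 mm, 0.14 kg. To be left in the rack
- short_cartridge_b: the other short cartridge, same shape as short_cartridge_a. To be left in the rack
- adaptor: bystander: brass pipe adaptor standing on the bench, 30 mm diameter, 40 mm tall, between rack and filter head
- sleeve: bystander: upright steel sleeve, 54 mm diameter, 85 mm tall
- screwdriver: bystander: screwdriver lying on the bench
- wrench: bystander: wrench lying flat on the bench
- pump_cover: bystander: round aluminium pump cover, 90 mm diameter, 42 mm tall
- drill: bystander: heavy red power drill lying on its side at the back of the bench, 260 mm long with its bit

How it is judged:
By the outcome, as a careful person would: the job done as asked, in the order asked, and still so for the second after the job is handed in, with the robot touching nothing.
It also fails if it takes over 61 s, if anything falls off the work surface, if the arm or the gripper's body presses on something with over 40 N, if the wrist force passes 120 N, or if a joint passes its speed limit or range.

ROBOT

A 7-joint arm with a two-finger parallel gripper is mounted at the origin on the work surface. World frame = base frame: x ahead of the robot, y to its left, z up, the work surface at z = 0. Lengths are in m, angles in rad, forces in N, time in s.
With the tool pointing down it reaches from about 0.35 to 0.9 m from the base axis. Payload 8.1 kg.
Tool frame: the origin (TCP) lies midway between the tips of the shut fingers; the grasp point (between the pads) lies 19 mm behind it; z points along the fingers, y is the line along which they close (so a half turn about z gives the same grasp; the last joint's range is limited). The gripper opens to 92 mm and grips with 3 to 60 N. Pads are 19 mm wide; open, the fingers measure 130 mm over their backs; the gripper's body (75 mm by 190 mm) begins 47 mm behind the grasp point.
Start: joints at [1.246, 0.434, 0.025, 1.573, -0.012, 1.134, -0.075], TCP at [0.137, -0.61, 0.227] pointing down, gripper open.
Joint ranges: [-2.62, 2.62], [-0.44, 2.09], [-1.27, 1.32], [0.08, 2.57], [-1.32, 4.46], [0.12, 2], [-2.74, 2.74]. Speed limits (rad/s): [2.22, 2.22, 3.01, 3.01, 3.14, 3.14, 3.14].

INTERFACE

Orientations are given as a rotation vector (axis times angle).
In Python, from cell import observe, cams, job gives the robot as it stands. The module is installed in compiled form; this text tells all that it offers.
- The arm moves only by the tool step_arm, never from a script. Its argument "steps" is a list of rows, each a list of 6 numbers: the shift along the world's x, y, z in mm, then the turn, a rotation vector about the world's x, y, z in rad. In form: [[dx, dy, dz, rx, ry, rz], ...]. A call has 1 to 20 rows; each row shifts and turns the commanded pose from where the row before left it; what a row does not reach is not made up. A row lasts 1/12 s, in which the tool goes at most 41.7 mm and 7.16 degrees, less where a joint would pass 70% of its speed; a pose out of reach is approached as far as the arm can. A call with a gripper value outside its range is refused whole. "gripper" is the opening, from 0 (shut) to 1 (fully open), set as the call begins (left out, the last holds). The fingers move at their own pace and stop on an object; "force" is the grip in N (left out, the last holds). Time passes only in rows, so rows that do not move let the fingers close. It gives the time, the measured TCP pose, the force, the opening and the grip force at its end, in the units of the state.
- observe(): the state, without advancing time (a new reading comes with each control period).
- cams.get_image(name): name is "scene" or "top"; returns the picture (420x560x3 uint8, red, green, blue); there is no depth.
- cams.get_calibration(name): a dict with "fov_y" (degrees; the focal length in pixels is half the picture's height over the tangent of half this angle, whatever the lens; pixels are square), "cx", "cy" (the principal point, pixels), "world_to_cam" (4x4, takes a point from world to camera coordinates). Camera axes: x right, y up, looking along -z (the intrinsics and any distortion apply to the point x, -y, -z); pixel columns grow to the right and rows downward; lengths in m; the calibration is good to about 2 mm. A picture is of the moment at which its call begins. get_calibration takes no time and is no camera call.
- job.sign_off(): hands the job in; it is judged then, once.
The state is a dict: "clock": time; "joints": joint angles; "dq": joint speeds; "joint_efforts": joint torques, N m; "position": TCP position; "ee_rot": TCP orientation; "force": force on the tool from outside, world axes, zero at the start; "ft_torque": the same for the moment, N m; "width": opening from 0.0 (shut) to 1.0 (fully open); "gripper_force": force on a finger pad.
Only numpy, scipy, OpenCV 4.12 (cv2) and the standard library are available. Lean on these libraries where they do the work, as an engineer would, in place of code of your own. Each camera call takes 0.05 s, during which the arm holds its last target. There are 200 camera calls.

## Working session

There is one attempt and no reset: what is moved stays moved. The work goes in short steps, Python scripts to look and compute and a tool call to move; the robot and the scene stay as the last step left them, time stands still between calls to the robot, and variables do not carry over. Pictures are saved under pics/ and viewed, at most 10 in all, crops included, and the job is handed in when it is done.

Besides the shell and the picture viewer there is one more tool, called after "Call:" as name([rows], argument=value, ...), one row to a line, values as JSON. step_arm: Moves the arm, as the interface text tells. Its arguments: {"type":"object","properties":{"steps":{"type":"array","items":{"type":"array","items":{"type":"number"}}},"gripper":{"type":"number"},"force":{"type":"number"}},"required":["steps"]}

```bash
mkdir -p pics
python3 - <<'E'
from cell import observe,cams,job
import cv2,numpy as np
for n in("scene","top"):
    im=cams.get_image(n); cv2.imwrite(f"pics/{n}0.png",im[:,:,::-1]); c=cams.get_calibration(n); print(n,{k:(np.round(v,4).tolist() if k=="world_to_cam" else v) for k,v in c.items()})
s=observe();print(s)
E
```

```text
scene {'fov_y': 46.43682437622778, 'cx': 281.0806019259839, 'cy': 213.7678450735438, 'world_to_cam': [[0.7552, 0.6551, 0.0222, -0.4467], [-0.3734, 0.4021, 0.836, 0.1257], [0.5387, -0.6396, 0.5483, -1.5735], [0.0, 0.0, 0.0, 1.0]]}
top {'fov_y': 47.566018827898986, 'cx': 275.1788341492959, 'cy': 203.9619853055952, 'world_to_cam': [[0.0106, -0.9998, 0.0166, -0.0009], [0.9976, 0.0117, 0.069, -0.5982], [-0.0691, 0.0158, 0.9975, -1.5265], [0.0, 0.0, 0.0, 1.0]]}
{'clock': 0.1, 'joints': array([ 1.24641096,  0.43519518,  0.02497147,  1.57396755, -0.0115752 ,
        1.13403644, -0.07510534]), 'dq': array([-0.00034009, -0.00212378,  0.00018373, -0.00310168, -0.00162546,
        0.00019271,  0.00093793]), 'joint_efforts': array([ 3.04337671e-03, -6.69115663e+01,  9.87880155e-01, -3.15141499e+01,
       -6.05052989e-02,  3.75121075e-02,  1.59025518e-05]), 'position': array([ 0.13732422, -0.60926169,  0.22601235]), 'ee_rot': array([-3.12088778e+00, -3.47411450e-01,  4.94240328e-04]), 'force': array([-0.68871565, -0.89776191,  0.47597722]), 'ft_torque': array([-0.03789174,  0.0276318 , -0.02725786]), 'gripper_force': 0.0, 'width': 1.0008019055111899}
```

View pics/scene0.png

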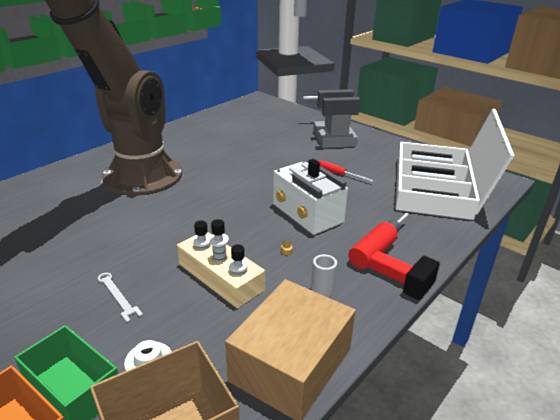

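View pics/top0.png

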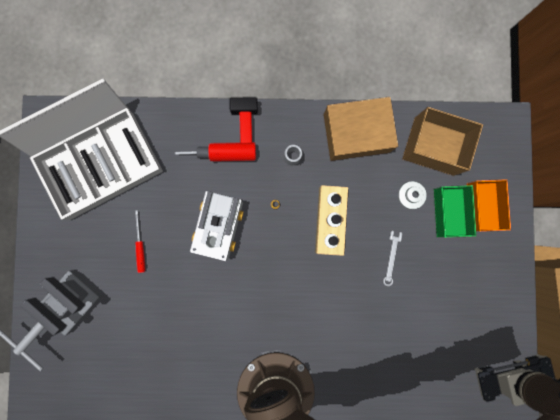

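The scene view shows the rack around (220,262), with heads at (201,228), (218,227) and (237,253), and the filter head around (310,195). In the top view the rack is at (333,220) and the filter head at (217,226). I'll zoom in on both.

Run:
```python
import cv2,numpy as np
s=cv2.imread("pics/scene0.png");t=cv2.imread("pics/top0.png")
def c(im,x,y,w,h,k): return cv2.resize(im[y:y+h,x:x+w],(w*k,h*k),interpolation=cv2.INTER_CUBIC)
cv2.imwrite("pics/c1.png",np.vstack([np.hstack([c(t,180,180,80,60,5)[:300],c(t,300,175,80,60,5)]),np.hstack([c(s,260,150,100,75,4),c(s,170,215,100,75,4)])]))
```

```text
(no output)
```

View pics/c1.png

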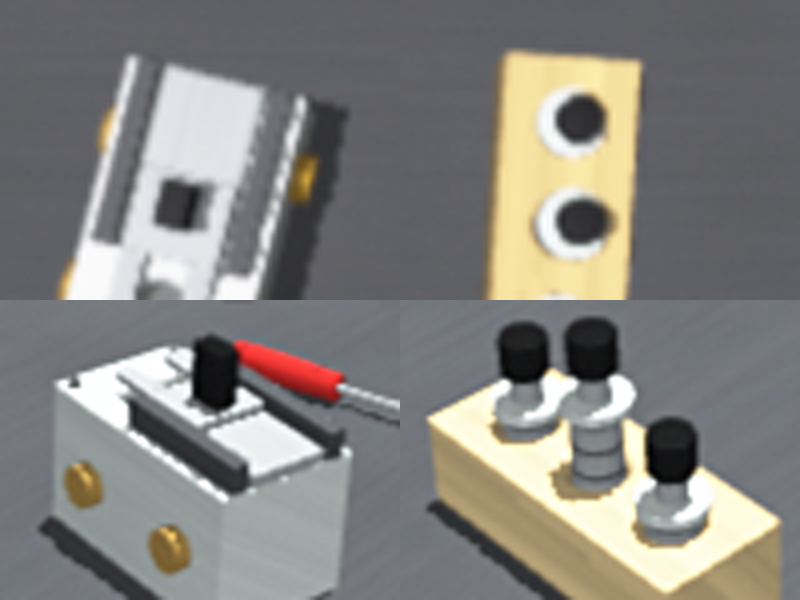

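```bash
cat > h.py <<'E'
import cv2,numpy as np
from cell import cams,observe
def cal(n):
    c=cams.get_calibration(n);W=np.array(c["world_to_cam"]);f=210/np.tan(np.radians(c["fov_y"])/2);return W,f,c["cx"],c["cy"]
def ray(n,u,v):
    W,f,cx,cy=cal(n);d=W[:3,:3].T@np.array([(u-cx)/f,-(v-cy)/f,-1]);return -W[:3,:3].T@W[:3,3],d/np.linalg.norm(d)
def onz(n,u,v,z):
    o,d=ray(n,u,v);return o+d*(z-o[2])/d[2]
def proj(n,p):
    W,f,cx,cy=cal(n);q=W[:3,:3]@np.array(p)+W[:3,3];return np.array([cx-f*q[0]/q[2],cy+f*q[1]/q[2]])
def tri(a,b):
    (o,d),(p,e)=ray("top",*a),ray("scene",*b);s=np.linalg.lstsq(np.c_[d,-e],p-o,rcond=None)[0];x,y=o+s[0]*d,p+s[1]*e
    return (x+y)/2,np.linalg.norm(x-y)
def blobs(m,box,mn=15):
    x,y,w,h=box;k=np.zeros(m.shape,np.uint8);k[y:y+h,x:x+w]=m[y:y+h,x:x+w]
    n,l,st,ce=cv2.connectedComponentsWithStats(k,connectivity=4)
    return [(ce[i].round(2),st[i].tolist(),l==i) for i in range(1,n) if st[i,4]>=mn]
E
python3 - <<'E'
from h import *
np.set_printoptions(precision=4,suppress=True)
t=cv2.imread("pics/top0.png");s=cv2.imread("pics/scene0.png")
dk=lambda im,th:(im.max(2)<th).astype(np.uint8)
print("cam",ray("top",0,0)[0],ray("scene",0,0)[0])
T=blobs(dk(t,50),(322,188,26,65));S=blobs(dk(s,45),(185,215,70,50))
for b in T:print("T",b[0],b[1])
for b in S:print("S",b[0],b[1])
print("tabT",[(b[0],b[1]) for b in blobs(dk(t,45),(205,205,25,30))]);print("tabS",[(b[0],b[1]) for b in blobs(dk(s,45),(300,155,25,30))])
# rack top
hsv=cv2.cvtColor(t,cv2.COLOR_BGR2HSV);m=((hsv[...,1]>60)&(hsv[...,0]>12)&(hsv[...,0]<32)&(hsv[...,2]>185)).astype(np.uint8)
b=max(blobs(m,(310,180,45,80)),key=lambda b:b[1][4]);P=np.argwhere(b[2])[:,::-1].astype(np.float32);r=cv2.minAreaRect(P);print("rack",r)
c=cv2.boxPoints(r);print(np.array([onz("top",u,v,.06) for u,v in c]))
# block: bright pixels
print("gray row profile block")
m=(t.min(2)>150).astype(np.uint8)
P=np.vstack([np.argwhere(b[2])[:,::-1] for b in blobs(m,(185,185,65,80),8)]).astype(np.float32);r=cv2.minAreaRect(P);print("block",r)
print(np.array([onz("top",u,v,.11) for u,v in cv2.boxPoints(r)]))
cv2.imwrite("pics/c2.png",cv2.resize(t[185:265,185:255],None,fx=7,fy=7,interpolation=cv2.INTER_CUBIC))
E
```

```text
cam [0.4912 0.0303 1.5639] [ 1.232  -0.7644  0.7676]
S [217.52 227.04] [212, 220, 12, 15, 163]
S [200.44 227.98] [195, 221, 12, 15, 149]
S [237.41 252.49] [232, 245, 12, 16, 167]
tabT []
tabS [(array([313.25, 167.93]), [308, 160, 12, 17, 155])]
rack ((331.9154968261719, 219.9362030029297), (27.305740356445312, 68.35243225097656), 3.3664603233337402)
[[ 0.4416 -0.1245  0.06  ]
 [ 0.6575 -0.1363  0.06  ]
 [ 0.6534 -0.2231  0.06  ]
 [ 0.4374 -0.2105  0.06  ]]
gray row profile block
block ((215.0355224609375, 225.49745178222656), (37.355228424072266, 63.715675354003906), 14.349332809448242)
[[0.4439 0.2666 0.11  ]
 [0.6323 0.2228 0.11  ]
 [0.6052 0.1118 0.11  ]
 [0.4171 0.1567 0.11  ]]
```

View pics/c2.png

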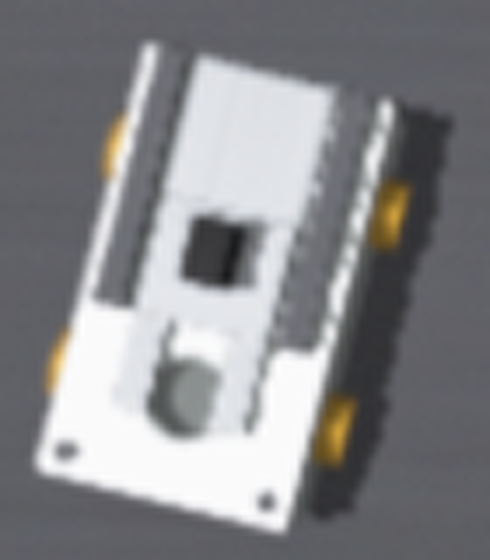

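The block's axis is about -13° from world x. The pocket faces the robot, at about (211,241), and the keeper's tab is at about (216,221). I'll refine both.

Run:
```python
from h import *
np.set_printoptions(precision=4,suppress=True)
t=cv2.imread("pics/top0.png");s=cv2.imread("pics/scene0.png")
dk=lambda im,th:(im.max(2)<th).astype(np.uint8)
for th in(75,95):
  T=blobs(dk(t,th),(325,192,20,56));print("T",[(b[0],b[1]) for b in T], [onz("top",*b[0],z) for b,z in zip(T,(.118,.15,.118))])
  B=blobs(dk(t,th),(209,213,15,15));print("tab",[(b[0],b[1],onz("top",*b[0],.1685)) for b in B])
Tm=blobs(dk(t,85),(325,192,20,56));S={0:(237.41,252.49),1:(217.52,227.04),2:(200.44,227.98)}
for i,b in enumerate(Tm):
    print(i,[ (tri(b[0],S[k])) for k in S])
print("tabtri",tri((213.7+2,221),(313.25,167.93)))
# saturated mask area check for block edges, subpixel via upsampling and Otsu-ish
g=cv2.resize(t.min(2),None,fx=4,fy=4,interpolation=cv2.INTER_LINEAR)
for th in(150,170):
  m=(g>th).astype(np.uint8);P=np.vstack([np.argwhere(b[2])[:,::-1] for b in blobs(m,(185*4,185*4,65*4,80*4),100)]).astype(np.float32)
  r=cv2.minAreaRect(P);c=(cv2.boxPoints(r)+.5)/4-.5;W=np.array([onz("top",u,v,.11) for u,v in c]);print(th,W.tolist(),W.mean(0),np.linalg.norm(W[1]-W[0]),np.linalg.norm(W[2]-W[1]))
```

```text
T [(array([335.61, 198.39]), [332, 195, 8, 8, 54]), (array([335.97, 218.74]), [332, 215, 9, 8, 58]), (array([333.11, 240.41]), [329, 237, 9, 8, 56])] [array([ 0.6107, -0.1768,  0.118 ]), array([ 0.5473, -0.1734,  0.15  ]), array([ 0.4827, -0.1695,  0.118 ])]
tab [(array([215.47, 220.65]), [212, 217, 8, 9, 57], array([0.537 , 0.1822, 0.1685]))]
T [(array([335.84, 198.33]), [332, 194, 9, 9, 61]), (array([336.06, 218.94]), [332, 215, 10, 9, 65]), (array([333.07, 240.46]), [329, 237, 9, 8, 61])] [array([ 0.6108, -0.1775,  0.118 ]), array([ 0.5467, -0.1737,  0.15  ]), array([ 0.4826, -0.1694,  0.118 ])]
tab [(array([215.52, 220.48]), [211, 216, 10, 10, 69], array([0.5375, 0.182 , 0.1685]))]
0 [(array([ 0.6129, -0.1773,  0.1074]), np.float64(0.004190781958536704)), (array([ 0.5931, -0.1843,  0.1694]), np.float64(0.039006049575526135)), (array([ 0.582 , -0.1984,  0.1698]), np.float64(0.07482986527718574))]
1 [(array([ 0.5682, -0.1662,  0.079 ]), np.float64(0.05004376173426445)), (array([ 0.5486, -0.1734,  0.1428]), np.float64(0.0029367917680701208)), (array([ 0.5362, -0.1877,  0.1414]), np.
[... 259 characters left out ...]
ray([0.5384, 0.1851, 0.1488]), np.float64(0.004634660296315165))
150 [[0.44332212381483804, 0.2669872229321073, 0.1100000000000001], [0.6320169785578051, 0.223180520688005, 0.1100000000000001], [0.604752346133582, 0.11121119254032141, 0.1100000000000001], [0.4163288923701704, 0.15607049486036334, 0.1100000000000001]] [0.5241 0.1894 0.11  ] 0.1937131264730733 0.11524101104672611
170 [[0.44385772400959456, 0.2661096878199725, 0.1100000000000001], [0.6304268489753319, 0.22278941109971406, 0.11000000000000032], [0.6035148068064795, 0.1122670799780788, 0.1100000000000001], [0.41721053091561566, 0.15661473060015582, 0.1100000000000001]] [0.5238 0.1894 0.11  ] 0.19153246399918908 0.1137516755492352
```

Call:
step_arm([
  [26,22,0,0,0,-0.038],
  [26,22,0,0,0,-0.038],
  [26,22,0,0,0,-0.038],
  [26,22,0,0,0,-0.038],
  [26,22,0,0,0,-0.038],
  [26,22,0,0,0,-0.038],
  [26,22,0,0,0,-0.038],
  [26,22,0,0,0,-0.038],
  [26,22,0,0,0,-0.038],
  [26,22,0,0,0,-0.038],
  [26,22,0,0,0,-0.038],
  [26,22,0,0,0,-0.038],
  [5,33,0,0,0,0],
  [5,33,0,0,0,0],
], gripper=1.0, force=15)

```text
clock: 1.27
position: [0.4605, -0.2781, 0.2261]
ee_rot: [-3.12, 0.367, 0.001]
force: [-0.1, 0.8, 0.6]
width: 0.996
gripper_force: 0.0
```

Call:
step_arm([
  [5,33,0,0,0,0],
  [5,33,0,0,0,0],
  [5,33,0,0,0,0],
  [5,33,0,0,0,0],
  [5,33,0,0,0,0],
  [5,33,0,0,0,0],
  [5,33,0,0,0,0],
  [5,33,0,0,0,0],
  [5,33,0,0,0,0],
  [5,33,0,0,0,0],
  [5,33,0,0,0,0],
  [5,33,0,0,0,0],
  [0,0,0,0,0,0],
])

```text
clock: 2.35
position: [0.5191, 0.1242, 0.2267]
ee_rot: [-3.118, 0.353, 0.001]
force: [-1.2, 1.1, 0.2]
width: 1.001
gripper_force: 0.0
```

Call:
step_arm([
  [9,30,0,0,0,0],
  [9,30,0,0,0,-0.004],
  [0,0,-29,0,0,0],
  [0,0,-29,0,0,0],
  [0,0,-20,0,0,0],
  [0,0,-10,0,0,0],
  [0,0,0,0,0,0],
])

```text
clock: 2.93
position: [0.5359, 0.1754, 0.1364]
ee_rot: [3.117, -0.373, -0.007]
force: [-0.5, 0.0, -0.2]
width: 0.999
gripper_force: 0.0
```

Call:
step_arm([
  [0,0,0,0,0,0],
  [0,0,0,0,0,0],
  [0,0,0,0,0,0],
  [0,0,0,0,0,0],
  [0,0,0,0,0,0],
  [0,0,0,0,0,0],
  [0,0,0,0,0,0],
  [0,0,0,0,0,0],
  [0,0,0,0,0,0],
  [0,0,0,0,0,0],
], gripper=0.0, force=12)

```text
clock: 3.77
position: [0.5384, 0.1811, 0.1389]
ee_rot: [-3.113, 0.369, -0.003]
force: [8.6, 22.4, -16.3]
width: 0.326
gripper_force: 12.0
```

Call:
step_arm([
  [0,2,0,0,0,0],
  [1,2,0,0,0,0],
  [0,2,0,0,0,0],
  [1,2,0,0,0,0],
  [0,0,0,0,0,0],
  [0,0,0,0,0,0],
  [0,0,0,0,0,0],
  [0,0,0,0,0,0],
])

```text
clock: 4.43
position: [0.5393, 0.1861, 0.1388]
ee_rot: [-3.117, 0.371, -0.0]
force: [-0.0, 7.3, -1.8]
width: 0.219
gripper_force: 12.0
```

Call:
step_arm([
  [0,1.5,0,0,0,0],
  [0,0,0,0,0,0],
  [0,0,0,0,0,0],
], force=20)

```text
clock: 4.68
position: [0.5394, 0.1861, 0.1388]
ee_rot: [-3.119, 0.373, 0.0]
force: [-1.3, 3.5, 0.8]
width: 0.219
gripper_force: 20.0
```

Call:
step_arm([
  [4.9,-1.1,0,0,0,0],
  [4.9,-1.1,0,0,0,0],
  [4.9,-1.1,0,0,0,0],
  [4.9,-1.1,0,0,0,0],
  [0,0,0,0,0,0],
  [0,0,0,0,0,0],
])

```text
clock: 5.18
position: [0.5604, 0.1811, 0.1388]
ee_rot: [-3.119, 0.375, -0.003]
force: [2.0, 2.9, -0.4]
width: 0.22
gripper_force: 20.0
```

Call:
step_arm([
  [4.9,-1.1,0,0,0,0],
  [4.9,-1.1,0,0,0,0],
  [4.9,-1.1,0,0,0,0],
  [4.9,-1.1,0,0,0,0],
  [4.9,-1.1,0,0,0,0],
  [0,0,0,0,0,0],
])

```text
clock: 5.68
position: [0.5851, 0.1752, 0.1388]
ee_rot: [3.119, -0.375, 0.002]
force: [1.2, 0.3, 2.6]
width: 0.217
gripper_force: 20.0
```

Call:
step_arm([
  [3,-0.7,0,0,0,0],
  [3,-0.7,0,0,0,0],
  [3,-0.7,0,0,0,0],
  [0,0,0,0,0,0],
  [0,0,0,0,0,0],
])

```text
clock: 6.1
position: [0.5933, 0.1732, 0.1388]
ee_rot: [3.119, -0.374, 0.002]
force: [1.9, 0.2, 2.3]
width: 0.214
gripper_force: 20.0
```

Call:
step_arm([
  [2,-0.5,0,0,0,0],
  [2,-0.5,0,0,0,0],
  [2,-0.5,0,0,0,0],
  [0,0,0,0,0,0],
  [0,0,0,0,0,0],
])

```text
clock: 6.52
position: [0.5943, 0.173, 0.1385]
ee_rot: [3.118, -0.371, -0.011]
force: [-16.0, 0.2, 14.2]
width: 0.219
gripper_force: 20.0
```

Call:
step_arm([
  [2,-0.5,0,0,0,0],
  [2,-0.5,0,0,0,0],
  [0,0,0,0,0,0],
  [0,0,0,0,0,0],
])

```text
clock: 6.85
position: [0.5966, 0.1724, 0.1377]
ee_rot: [3.118, -0.37, -0.016]
force: [-19.6, 1.8, 13.5]
width: 0.218
gripper_force: 20.0
```

Call:
step_arm([
  [-4,1,0,0,0,0],
  [0,0,0,0,0,0],
  [0,0,0,0,0,0],
  [0,0,0,0,0,0],
  [0,0,15,0,0,0],
  [0,0,30,0,0,0],
  [0,0,35,0,0,0],
  [0,0,20,0,0,0],
  [-4,-34,0,0,0,0],
  [-5,-34,0,0,0,0],
  [-5,-35,0,0,0,0],
  [-5,-35,0,0,0,0],
  [-5,-35,0,0,0,0],
  [-5,-35,0,0,0,0],
  [-5,-35,0,0,0,0],
  [-5,-35,0,0,0,0],
  [0,0,0,0,0,0],
  [0,0,0,0,0,0],
  [0,0,0,0,0,0],
  [0,0,0,0,0,0],
], gripper=0.75)

```text
clock: 8.52
position: [0.5599, -0.1043, 0.2387]
ee_rot: [-3.119, 0.371, -0.0]
force: [-0.3, 0.3, -0.2]
width: 0.751
gripper_force: 0.0
```

Run:
```python
from h import *
t=cams.get_image("top")[:,:,::-1];s=cams.get_image("scene")[:,:,::-1]
cv2.imwrite("pics/top1.png",t);cv2.imwrite("pics/scene1.png",s)
cv2.imwrite("pics/c3.png",np.hstack([cv2.resize(t[190:265,190:250],(400,500),interpolation=cv2.INTER_CUBIC),cv2.resize(s[150:250,260:340],(400,500),interpolation=cv2.INTER_CUBIC)]))
print(observe()["position"])
```

```text
[ 0.55989604 -0.10412872  0.23872645]
```

View pics/c3.png

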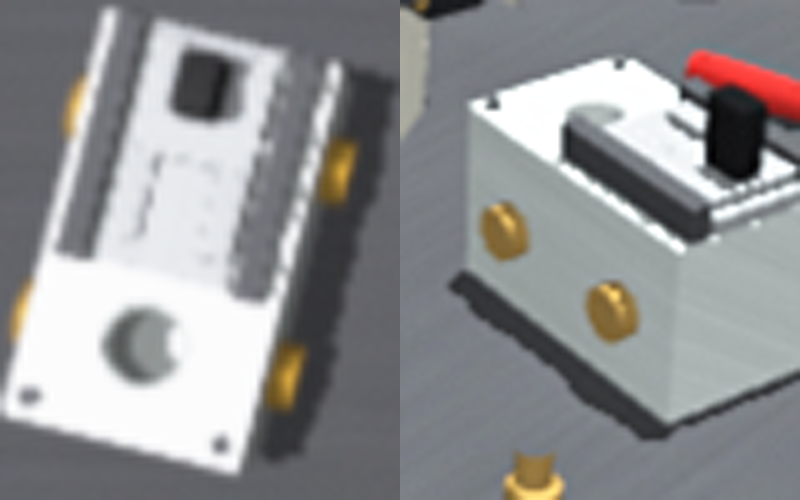

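The pocket is now free. Its rim spans crop columns 102–190 and rows 303–385, centred near pixel (211.9,241.6). The tab is fully back.

Run:
```python
from h import *
np.set_printoptions(precision=4,suppress=True)
t=cv2.imread("pics/top1.png");s=cv2.imread("pics/scene1.png")
g=cv2.resize(t.min(2),None,fx=4,fy=4,interpolation=cv2.INTER_CUBIC)
for th in (215,190):
  m=(g<th).astype(np.uint8);B=blobs(m,(203*4,233*4,18*4,17*4),100)
  for b in B:
    P=np.argwhere(b[2])[:,::-1].astype(np.float32);H=cv2.convexHull(P);(c,r)=cv2.minEnclosingCircle(P);e=cv2.fitEllipse(H)
    for q in(c,e[0]):
      q=(np.array(q)+.5)/4-.5;print(th,q,r/4,np.array(e[1])/4,onz("top",*q,.11))
dk=lambda im,th:(im.max(2)<th).astype(np.uint8)
print("tab",[(b[0],b[1],onz("top",*b[0],.1725),onz("top",*b[0],.165)) for b in blobs(dk(t,70),(213,193,15,18))])
sb=blobs(dk(s,45),(325,160,20,35));print([(b[0],b[1],onz("scene",*b[0],.1505)) for b in sb])
# pocket mouth in scene: rim left edges
for p in [(.476,.205,.11),(.592+.0,.1735,.1505)]: print(proj("scene",p),proj("top",p))
```

```text
215 [210.8048 241.3733] 6.3053083419799805 [12.2284 12.4899] [0.4759 0.2014 0.11  ]
215 [210.831  241.3678] 6.3053083419799805 [12.2284 12.4899] [0.4759 0.2014 0.11  ]
190 [210.7317 241.375 ] 5.941492557525635 [11.5918 11.6369] [0.4759 0.2017 0.11  ]
190 [210.7947 241.3903] 5.941492557525635 [11.5918 11.6369] [0.4758 0.2015 0.11  ]
tab [(array([220.13, 202.48]), [217, 198, 8, 10, 54], array([0.5901, 0.1692, 0.1725]), array([0.5907, 0.1699, 0.165 ]))]
[(array([328.15, 176.52]), [325, 168, 9, 18, 124], array([0.5996, 0.1733, 0.1505]))]
[298.5324 170.6055] [209.6334 241.3235]
[325.8526 175.5206] [219.4057 202.3671]
```

Call:
step_arm([
  [-4,-23,0,0,0,0],
  [-4,-23,0,0,0,0],
  [-4,-23,0,0,0,0],
  [0,0,-25,0,0,0],
  [0,0,-25,0,0,0],
  [0,0,-25,0,0,0],
  [0,0,-20,0,0,0],
  [0,0,-14,0,0,0],
  [0,0,0,0,0,0],
  [0,0,0,0,0,0],
  [0,0,0,0,0,0],
])

```text
clock: 9.53
position: [0.5485, -0.1742, 0.1307]
ee_rot: [-3.119, 0.372, -0.002]
force: [0.3, 0.5, 0.0]
width: 0.748
gripper_force: 0.0
```

Call:
step_arm([
  [0,1,-1,0,0,0],
  [0,0,0,0,0,0],
  [0,0,0,0,0,0],
  [0,0,0,0,0,0],
  [0,0,0,0,0,0],
  [0,0,0,0,0,0],
  [0,0,0,0,0,0],
], gripper=0.0, force=25)

```text
clock: 10.12
position: [0.5476, -0.1737, 0.1288]
ee_rot: [3.119, -0.373, 0.0]
force: [0.7, -1.1, 1.5]
width: 0.319
gripper_force: 25.0
```

Call:
step_arm([
  [0,0,0,0,0,0],
  [0,0,5,0,0,0],
  [0,0,10,0,0,0],
  [0,0,15,0,0,0],
  [0,0,20,0,0,0],
  [0,0,25,0,0,0],
  [0,0,25,0,0,0],
  [0,0,20,0,0,0],
  [0,0,15,0,0,0],
  [0,0,0,0,0,0],
  [0,0,0,0,0,0],
], force=40)

```text
clock: 11.03
position: [0.5479, -0.1738, 0.2648]
ee_rot: [3.119, -0.373, 0.003]
force: [0.5, -0.3, -2.0]
width: 0.319
gripper_force: 40.0
```

Call:
step_arm([
  [-4.5,23.5,0,0,0,0],
  [-4.5,23.5,0,0,0,0],
  [-4.5,23.5,0,0,0,0],
  [-4.5,23.5,0,0,0,0],
  [-4.5,23.5,0,0,0,0],
  [-4.5,23.5,0,0,0,0],
  [-4.5,23.5,0,0,0,0],
  [-4.5,23.5,0,0,0,0],
  [-4.5,23.5,0,0,0,0],
  [-4.5,23.5,0,0,0,0],
  [-4.5,23.5,0,0,0,0],
  [-4.5,23.5,0,0,0,0],
  [-4.5,23.5,0,0,0,0],
  [-4.5,23.5,0,0,0,0],
  [-4.5,23.5,0,0,0,0],
  [-4.5,23.5,0,0,0,0],
  [0,0,0,0,0,0],
  [0,0,0,0,0,0],
  [0,0,0,0,0,0],
  [0,0,0,0,0,0],
])

```text
clock: 12.7
position: [0.4756, 0.2009, 0.2631]
ee_rot: [3.118, -0.376, -0.001]
force: [0.7, 0.2, -2.5]
width: 0.314
gripper_force: 40.0
```

Run:
```python
from h import *
t=cams.get_image("top")[:,:,::-1];s=cams.get_image("scene")[:,:,::-1]
cv2.imwrite("pics/top2.png",t);cv2.imwrite("pics/scene2.png",s)
cv2.imwrite("pics/c4.png",np.hstack([cv2.resize(s[100:250,240:360],(480,600),interpolation=cv2.INTER_CUBIC)]))
o=observe();p=o["position"];print(p);a=np.array([p[0],p[1],p[2]-.1138]);print(proj("scene",a),proj("scene",a+[0,0,.09]),proj("scene",[.476,.201,.11]))
```

```text
[0.47580882 0.20103243 0.26344095]
[298.17324863 158.49191029] [299.56017753 128.39499875] [297.63869892 171.09412968]
```

View pics/c4.png

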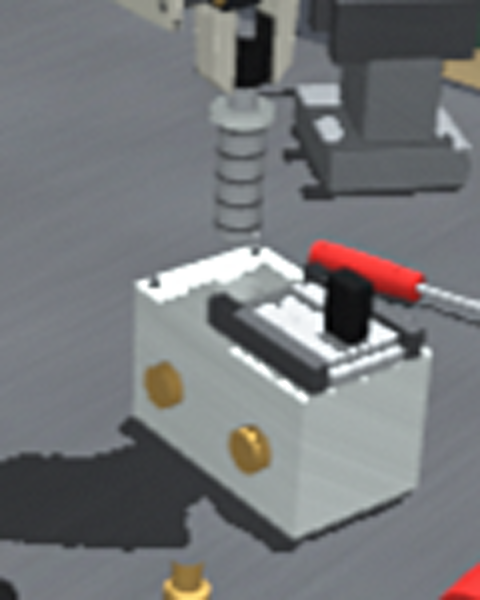

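The cartridge hangs upright in the gripper. Its foot is at about (299.7,157), directly over the pocket mouth at about (298.7,171). I'll lower it gently.

Call:
step_arm([
  [0,0,-12,0,0,0],
  [0,0,-12,0,0,0],
  [0,0,-10,0,0,0],
  [0,0,-4,0,0,0],
  [0,0,-3,0,0,0],
  [0,0,-3,0,0,0],
  [0,0,0,0,0,0],
])

```text
clock: 13.38
position: [0.4756, 0.2022, 0.2195]
ee_rot: [3.119, -0.374, -0.0]
force: [0.4, -0.7, -0.8]
width: 0.317
gripper_force: 40.0
```

Call:
step_arm([
  [0,0,-3,0,0,0],
  [0,0,-3,0,0,0],
  [0,0,0,0,0,0],
])

```text
clock: 13.63
position: [0.4755, 0.2021, 0.2134]
ee_rot: [3.119, -0.374, -0.0]
force: [-0.1, -1.5, -1.6]
width: 0.315
gripper_force: 40.0
```

Call:
step_arm([
  [0,0,-5,0,0,0],
  [0,0,-5,0,0,0],
  [0,0,-5,0,0,0],
  [0,0,-5,0,0,0],
  [0,0,-5,0,0,0],
  [0,0,-5,0,0,0],
  [0,0,0,0,0,0],
])

```text
clock: 14.22
position: [0.4751, 0.202, 0.1825]
ee_rot: [3.119, -0.373, -0.002]
force: [0.6, -0.8, -2.1]
width: 0.32
gripper_force: 40.0
```

Call:
step_arm([
  [0,0,-5,0,0,0],
  [0,0,-5,0,0,0],
  [0,0,-5,0,0,0],
  [0,0,-5,0,0,0],
  [0,0,-5,0,0,0],
  [0,0,-5,0,0,0],
  [0,0,0,0,0,0],
])

```text
clock: 14.8
position: [0.4752, 0.2021, 0.1526]
ee_rot: [3.119, -0.373, -0.002]
force: [1.5, -0.9, -2.0]
width: 0.321
gripper_force: 40.0
```

Call:
step_arm([
  [0,0,-5,0,0,0],
  [0,0,-5,0,0,0],
  [0,0,-4,0,0,0],
  [0,0,-2,0,0,0],
  [0,0,-1,0,0,0],
  [0,0,0,0,0,0],
  [0,0,0,0,0,0],
])

```text
clock: 15.38
position: [0.4755, 0.2023, 0.1367]
ee_rot: [3.119, -0.373, -0.0]
force: [0.3, -1.0, -2.7]
width: 0.318
gripper_force: 40.0
```

Call:
step_arm([
  [0,0,-1,0,0,0],
  [0,0,-1,0,0,0],
  [0,0,-1,0,0,0],
  [0,0,0,0,0,0],
  [0,0,0,0,0,0],
])

```text
clock: 15.8
position: [0.4757, 0.2023, 0.1338]
ee_rot: [-3.119, 0.373, -0.0]
force: [1.0, -0.6, 0.4]
width: 0.318
gripper_force: 40.0
```

Call:
step_arm([
  [0,0,-1,0,0,0],
  [0,0,-0.5,0,0,0],
  [0,0,0,0,0,0],
  [0,0,0,0,0,0],
])

```text
clock: 16.13
position: [0.4759, 0.2024, 0.1337]
ee_rot: [-3.119, 0.373, -0.002]
force: [-3.8, -4.2, 17.7]
width: 0.315
gripper_force: 40.0
```

Call:
step_arm([
  [0,0,1,0,0,0],
  [0,0,0,0,0,0],
  [0,0,0,0,0,0],
  [0,0,0,0,0,0],
  [0,0,0,0,0,0],
  [0,0,10,0,0,0],
  [0,0,25,0,0,0],
  [0,0,30,0,0,0],
  [0,0,30,0,0,0],
  [23,-5.7,0,0,0,0],
  [23,-5.7,0,0,0,0],
  [23,-5.7,0,0,0,0],
  [23,-5.7,0,0,0,0],
  [23,-5.7,0,0,0,0],
  [0,0,0,0,0,0],
  [0,0,0,0,0,0],
  [0,0,0,0,0,0],
], gripper=0.7)

```text
clock: 17.55
position: [0.5898, 0.1743, 0.2284]
ee_rot: [-3.119, 0.373, 0.001]
force: [0.5, -0.1, -0.5]
width: 0.7
gripper_force: 0.0
```

Run:
```python
from h import *
s=cams.get_image("scene")[:,:,::-1]
cv2.imwrite("pics/c5.png",cv2.resize(s[120:240,250:360],(550,600),interpolation=cv2.INTER_CUBIC));print(observe()["position"])
```

```text
[0.58959572 0.17448343 0.22852794]
```

View pics/c5.png

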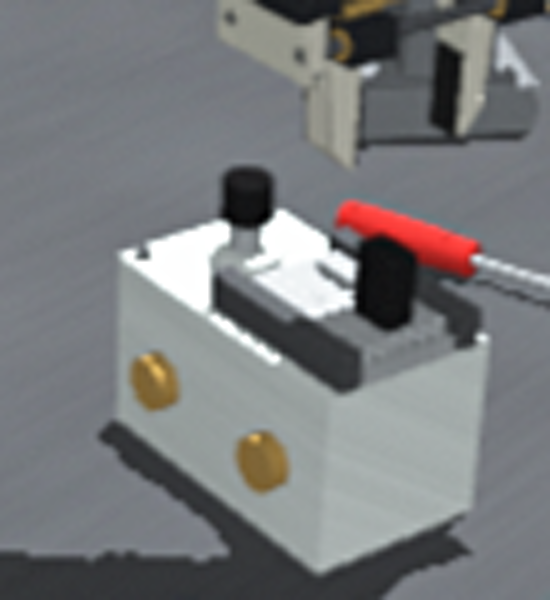

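The cartridge is seated: its head is at crop (247,197), with the flange on the block. The tab, at (387,280), is free, so I'll grip it and close the keeper.

Call:
step_arm([
  [0.5,0,-25,0,0,0],
  [0,0,-25,0,0,0],
  [0,0,-22,0,0,0],
  [0,0,-12,0,0,0],
  [0,0,-5,0,0,0],
  [0,0,0,0,0,0],
  [0,0,0,0,0,0],
])

```text
clock: 18.18
position: [0.5914, 0.1743, 0.1403]
ee_rot: [-3.119, 0.373, -0.002]
force: [-0.3, 0.8, 0.1]
width: 0.7
gripper_force: 0.0
```

Call:
step_arm([
  [0,0,0,0,0,0],
  [0,0,0,0,0,0],
  [0,0,0,0,0,0],
  [0,0,0,0,0,0],
  [0,0,0,0,0,0],
  [0,0,0,0,0,0],
  [0,0,0,0,0,0],
  [0,0,0,0,0,0],
], gripper=0.0, force=15)

```text
clock: 18.85
position: [0.5911, 0.1738, 0.1393]
ee_rot: [3.119, -0.373, 0.0]
force: [-0.0, 0.7, 1.3]
width: 0.217
gripper_force: 15.0
```

Gripped with no side force. I'll slide toward home: 65 mm along (-0.973, +0.231).

Call:
step_arm([
  [-4.9,1.15,0,0,0,0],
  [-4.9,1.15,0,0,0,0],
  [-4.9,1.15,0,0,0,0],
  [-4.9,1.15,0,0,0,0],
  [-4.9,1.15,0,0,0,0],
  [-4.9,1.15,0,0,0,0],
  [0,0,0,0,0,0],
], force=20)

```text
clock: 19.43
position: [0.5601, 0.1812, 0.1392]
ee_rot: [3.119, -0.372, -0.002]
force: [-1.1, 0.7, -0.5]
width: 0.217
gripper_force: 20.0
```

Call:
step_arm([
  [-4.9,1.15,0,0,0,0],
  [-4.9,1.15,0,0,0,0],
  [-4.9,1.15,0,0,0,0],
  [-4.9,1.15,0,0,0,0],
  [-2.9,0.7,0,0,0,0],
  [-2.9,0.7,0,0,0,0],
  [0,0,0,0,0,0],
])

```text
clock: 20.02
position: [0.5353, 0.1871, 0.1392]
ee_rot: [3.119, -0.372, -0.001]
force: [-0.9, 2.6, 0.4]
width: 0.217
gripper_force: 20.0
```

Call:
step_arm([
  [-2,0.5,0,0,0,0],
  [-2,0.5,0,0,0,0],
  [-2,0.5,0,0,0,0],
  [0,0,0,0,0,0],
  [0,0,0,0,0,0],
])

```text
clock: 20.43
position: [0.5299, 0.1884, 0.1392]
ee_rot: [3.119, -0.373, -0.001]
force: [-0.5, 2.4, -1.1]
width: 0.22
gripper_force: 20.0
```

Call:
step_arm([
  [-1,0.2,0,0,0,0],
  [-1,0.2,0,0,0,0],
  [-1,0.2,0,0,0,0],
  [0,0,0,0,0,0],
  [0,0,0,0,0,0],
])

```text
clock: 20.85
position: [0.5278, 0.1889, 0.1393]
ee_rot: [-3.119, 0.373, -0.002]
force: [4.6, 3.3, -5.4]
width: 0.215
gripper_force: 20.0
```

Force is rising at 65 mm of travel. I'll push a bit further to confirm the stop.

Call:
step_arm([
  [-1,0.2,0,0,0,0],
  [-1,0.2,0,0,0,0],
  [-1,0.2,0,0,0,0],
  [0,0,0,0,0,0],
  [0,0,0,0,0,0],
])

```text
clock: 21.27
position: [0.5276, 0.1889, 0.1393]
ee_rot: [-3.117, 0.376, -0.008]
force: [15.6, 3.3, -13.7]
width: 0.215
gripper_force: 20.0
```

Call:
step_arm([
  [1.5,-0.3,0,0,0,0],
  [0,0,0,0,0,0],
  [0,0,0,0,0,0],
])

```text
clock: 21.52
position: [0.5277, 0.1889, 0.1393]
ee_rot: [-3.118, 0.375, -0.005]
force: [9.5, 3.1, -8.7]
width: 0.218
gripper_force: 20.0
```

Call:
step_arm([
  [0,0,0,0,0,0],
  [0,0,0,0,0,0],
  [0,0,0,0,0,0],
  [0,0,0,0,0,0],
  [0,0,15,0,0,0],
  [0,0,25,0,0,0],
  [0,0,30,0,0,0],
  [0,0,30,0,0,0],
  [0,-25,0,0,0,0],
  [0,-25,0,0,0,0],
  [0,-25,0,0,0,0],
  [0,-25,0,0,0,0],
  [0,-25,0,0,0,0],
  [0,-25,0,0,0,0],
  [0,-25,0,0,0,0],
  [0,0,0,0,0,0],
  [0,0,0,0,0,0],
  [0,0,0,0,0,0],
], gripper=0.7)

```text
clock: 23.02
position: [0.5255, 0.0147, 0.2393]
ee_rot: [-3.119, 0.373, 0.0]
force: [-1.1, 0.4, 0.4]
width: 0.7
gripper_force: 0.0
```

Run:
```python
from h import *
t=cams.get_image("top")[:,:,::-1];s=cams.get_image("scene")[:,:,::-1]
cv2.imwrite("pics/c6.png",np.hstack([cv2.resize(t[190:265,190:250],(400,500),interpolation=cv2.INTER_CUBIC),cv2.resize(s[150:300,170:290+0],(400,500),interpolation=cv2.INTER_CUBIC)]))
cv2.imwrite("pics/c6.png",np.hstack([cv2.resize(t[190:265,190:250],(400,500),interpolation=cv2.INTER_CUBIC),cv2.resize(s[140:300,170:350],(400,500),interpolation=cv2.INTER_CUBIC)]))
```

```text
(no output)
```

View pics/c6.png

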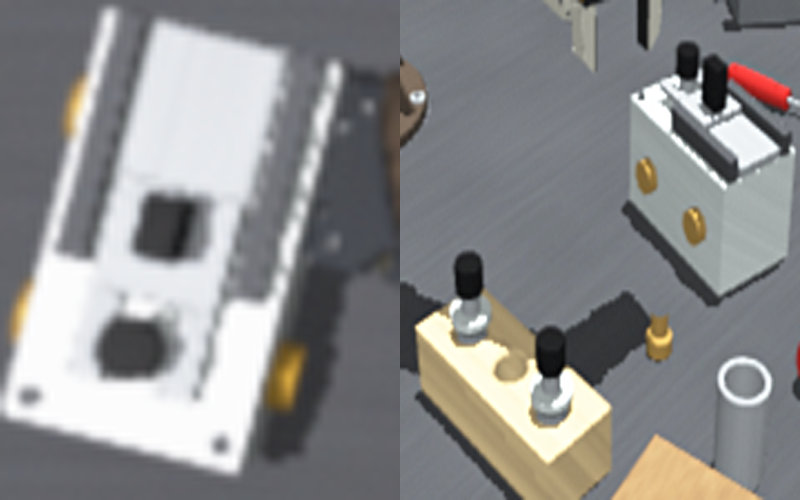

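The keeper is home with its fork around the neck, the cartridge head showing at crop (130,347). Both short cartridges are still in the rack, the middle hole is empty and the adaptor hasn't moved.

```bash
python3 -c "
from cell import job
print(job.sign_off())"
```

```text
the job is handed in; nothing more can be done
None
```

The job is done and handed in at about 23 s: the long cartridge is seated in the pocket, the keeper is fully home around its neck, both short cartridges are still in the rack, and I disturbed nothing else that I could see.

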